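# Fetch the block plane from its case

### The job

Open the wooden case by its wooden pull tab, swinging the lid over past its balance point so that it stays open by itself. Then lift out the small block plane (leave the sanding block where it lies in the case) and set it down, without dropping it, right way up on the cork mat. Leave the lid open.

Things in the scene. Friction and masses are not known exactly. Their poses are not given: they have to be found in the camera images.
- lid (a joint): Free hinge of the case's lid: 0 rad closed, 1.95 open against its stop; below about 1.3 it falls shut, past 1.5 it falls open and stays. Lid 0.24 kg, a shell 22 mm high on a fixed brown wooden case 150 mm deep (x), 250 wide (y), 46 high, walls and floor 6 mm, split into a left and a right bay by a divider 14 mm high. Plane in one bay, sanding block in the other, either way round.
- lid_tab (a point): Pinch point of the dark wooden tab, 45 long, 20 wide (y), 12 thick (z), jutting from the middle of the lid's front (robot side): mid width and thickness, 32 mm out from the lid, 57 above the table when shut. Axes turn with the lid: x to the hinge, y along it, z out of the lid's top. Hinge axis 182 mm along +x and 11 along -z. The tab can turn between finger pads as the lid swings.
- plane_mid (a point): Centre of the block plane's dark wooden body, 110 mm long (x), 42 wide (y), 36 high (z), flat sides; 18 mm above its sole. On top, up to 20 mm higher, a round brass knob near its -x end and a slanting steel blade with wedge. About 0.26 kg. It lies sole down, nearly along the case's depth, with 25 mm or more free on either side. z is up when right way up.
- block_mid (a point): Centre of the sanding block: plain pale wood, 100 mm long (x), 56 wide (y), 30 high (z), 15 mm above its underside, in the other bay of the case. It stays there.
- mat_top (a point): Centre of the top face of the fixed cork mat, 200 mm (x) by 160 mm (y), 8 mm thick; x and y along its edges, z up.

How it is judged:
By the outcome, as a careful person would: the job done as asked, in the order asked, and still so for the second after the job is handed in, with the robot touching nothing.
It also fails if it takes over 58 s, if anything falls off the work surface, if the arm or the gripper's body presses on something with over 40 N, if the wrist force passes 120 N, or if a joint passes its speed limit or range.

### The arm

A 6-joint arm with a two-finger parallel gripper is mounted at the origin on the work surface. World frame = base frame: x ahead of the robot, y to its left, z up, the work surface at z = 0. Lengths are in m, angles in rad, forces in N, time in s.
With the tool pointing down it reaches from about 0.3 to 0.775 m from the base axis. Payload 14.6 kg.
Tool frame: the origin (TCP) lies at the very end of the fingers, on their centre line; the grasp point (between the pads) lies behind it (manip.grasp_offset is the z of the grasp point in the tool frame, in m); z points along the fingers, y is the line along which they close (so a half turn about z gives the same grasp; the last joint's range is limited). The gripper opens to 85 mm and grips with 20 to 120 N. Pads are 22 mm wide; open, the fingers measure 114 mm over their backs; the gripper's body (76 mm by 85 mm) begins 54 mm behind the grasp point. The pads swing forward as they close: fully open they stand 13 mm farther back than shut.
Start: joints at [-1.393, 0.3, 1.521, -0, 1.321, -0.067], TCP at [0.133, -0.534, 0.231] pointing down, gripper open.
Joint ranges: [-3.03, 3.03], [-0.79, 2.21], [0.23, 2.52], [-1.04, 4.18], [0, 3.07], [-2.55, 2.55]. Speed limits (rad/s): [2.22, 2.22, 2.57, 3.14, 3.14, 3.14].

### API

Orientations are given as a rotation vector (axis times angle).
In Python, from station import telemetry, cams, ticket, finder, manip gives the robot as it stands.
- The arm moves only by the tool move_arm, never from a script. Its argument "rows" is one flat list of numbers, 4 for each row, row after row: the shift along the world's x, y, z in m, then the turn about the world's z in degrees. In form: [tx, ty, tz, turn, tx, ty, tz, turn, ...]. A call has 1 to 10 rows; each row is the pose to reach, as a shift and turn from the pose commanded when the call began; what a row does not reach only later rows make up. A row lasts 1/8 s, in which the tool goes at most 62.5 mm and 10.7 degrees, less where a joint would pass 70% of its speed; a pose out of reach is approached as far as the arm can. A call with a gripper value outside its range is refused whole. "hand" is the finger opening in m, from 0 to 0.0854, set as the call begins (left out, the last holds). The fingers move at their own pace and stop on an object; "grip_force" is the grip in N (left out, the last holds). Time passes only in rows, so rows that repeat a pose let the fingers close. It gives the time, the measured TCP pose, the force, the opening and the grip force at its end, in the units of the state.
- telemetry.state(): the state, without advancing time (a new reading comes with each control period).
- cams.capture(name): name is "side" or "top"; returns a dict with "color" (384x512x3 uint8, red, green, blue), "vfov" (degrees; the focal length in pixels is half the picture's height over the tangent of half this angle, whatever the lens; pixels are square), "cx", "cy" (the principal point, pixels), "R" (3x3) and "t" (3): a world point X has camera coordinates R X + t. Camera axes: x right, y down, z forward; pixel columns grow to the right and rows downward; lengths in m; the calibration is good to about 2 mm. A picture is of the moment at which its call begins. There is no depth.
- ticket.close_job(): hands the job in; it is judged then, once.
Trained networks look in the newest picture that a camera, given by its name, has taken for a name from the list of things; names that differ only in an ending like _2 or _b are one class to them, and where a whole thing is asked for, a point or a joint stands for the part that bears it (a point fixed in the world has none). Each returns a list of dicts, best first, with "confidence" (0 to 1); they miss things now and then, are a little off and sometimes report something else, mostly with a low value. They report only what shows in the picture. A call takes as long as a camera call.
- finder.recognise(camera, target): "point" ([x, y, z] in m, in world coordinates, good to about 4 mm: the middle of the surface that is visible of it).
- finder.outline_of(camera, target): "region" (384x512 bool, what is visible of it).
The state is a dict: "time": time; "joint_pos": joint angles; "joint_velocities": joint speeds; "joint_torque": joint torques, N m; "position": TCP position; "tcp_rot": TCP orientation; "force": force on the tool from outside, world axes, zero at the start; "wrist_torque": the same for the moment, N m; "width": opening from 0.0 (shut) to 1.0 (fully open); "finger_force": force on a finger pad.
Only numpy, scipy, OpenCV 4.12 (cv2) and the standard library are available. Lean on these libraries where they do the work, as an engineer would, in place of code of your own. Each camera call takes 0.05 s, during which the arm holds its last target. There are 200 camera calls.

## Working session

There is one attempt and no reset: what is moved stays moved. The work goes in short steps, Python scripts to look and compute and a tool call to move; the robot and the scene stay as the last step left them, time stands still between calls to the robot, and variables do not carry over. Pictures are saved under pics/ and viewed, at most 10 in all, crops included, and the job is handed in when it is done.

Besides the shell and the picture viewer there is one more tool, called after "Emit:" as name(argument=value, ...) on one line, values as JSON. move_arm: Moves the arm, as the interface text tells. Its arguments: {"type":"object","properties":{"rows":{"type":"array","items":{"type":"number"}},"hand":{"type":"number"},"grip_force":{"type":"number"}},"required":["rows"]}

```bash
mkdir -p pics; ls; cat > h.py <<'E'
import numpy as np,cv2
from station import telemetry,cams,ticket,finder,manip
def look(n,f=None):
    c=cams.capture(n)
    if f: cv2.imwrite('pics/'+f,c['color'][:,:,::-1])
    return c
def proj(c,X):
    p=np.array(c['R'])@np.array(X)+np.array(c['t']); f=c['color'].shape[0]/2/np.tan(np.radians(c['vfov'])/2)
    return f*p[0]/p[2]+c['cx'],f*p[1]/p[2]+c['cy']
def ray(c,u,v,z):
    f=c['color'].shape[0]/2/np.tan(np.radians(c['vfov'])/2); R=np.array(c['R']);t=np.array(c['t'])
    o=-R.T@t; d=R.T@np.array([(u-c['cx'])/f,(v-c['cy'])/f,1]); return o+d*(z-o[2])/d[2]
E
python3 - <<'E'
from h import *
im=[]
for n in('side','top'):
    c=look(n); im.append(c['color'])
    print(n,c['vfov'],-np.array(c['R']).T@np.array(c['t']))
    for t in('lid_tab','lid','mat_top','plane_mid'):
        print(t,[(np.round(d['point'],3),round(d['confidence'],2)) for d in finder.recognise(n,t)][:3])
    if n=='top':
        for t in('lid_tab','lid','mat_top'):
            for d in finder.outline_of(n,t)[:1]:
                m=d['region'].astype(np.uint8); z={'lid_tab':.063,'lid':.068,'mat_top':.008}[t]
                cs=max(cv2.findContours(m,0,2)[0],key=cv2.contourArea)
                b=cv2.boxPoints(cv2.minAreaRect(cs)); print(t,np.round(b),[np.round(ray(c,*p,z)[:2],3) for p in b])
cv2.imwrite('pics/a.png',np.vstack([np.hstack(im)])[:,:,::-1][:, :])
i=cv2.resize(np.hstack(im),(800,300));cv2.imwrite('pics/a.png',i[:,:,::-1])
print(telemetry.state(),manip.grasp_offset)
E
```

```text
pics
side 55.06641737646854 [0.32237961 0.53719145 0.39641442]
lid_tab [(array([0.53 , 0.215, 0.07 ]), 0.57)]
lid [(array([0.533, 0.218, 0.07 ]), 0.73)]
mat_top [(array([ 0.513, -0.15 ,  0.006]), 0.63)]
plane_mid []
top 56.660625754160996 [ 0.39072247 -0.0209346   0.80761912]
lid_tab [(array([0.537, 0.173, 0.064]), 0.7)]
lid [(array([0.542, 0.177, 0.066]), 0.98)]
mat_top [(array([ 0.524, -0.17 ,  0.007]), 0.62)]
plane_mid []
lid_tab [[104. 225.]
 [123. 136.]
 [240. 161.]
 [221. 250.]] [array([0.431, 0.302]), array([0.631, 0.31 ]), array([0.616, 0.045]), array([0.419, 0.051])]
lid [[104. 225.]
 [123. 136.]
 [240. 161.]
 [221. 250.]] [array([0.431, 0.3  ]), array([0.628, 0.308]), array([0.614, 0.044]), array([0.42, 0.05])]
mat_top [[275. 248.]
 [309. 167.]
 [378. 197.]
 [344. 278.]] [array([ 0.446, -0.061]), array([ 0.644, -0.113]), array([ 0.599, -0.278]), array([ 0.407, -0.22 ])]
{'time': 0.65, 'joint_pos': array([-1.39260917e+00,  2.99881985e-01,  1.52101566e+00,  1.52059931e-06,
        1.32071573e+00, -6.65553255e-02]), 'joint_velocities': array([0.00125909, 0.00038555, 0.00312463, 0.00020206, 0.00039139,
       0.00036723]), 'joint_torque': array([ 1.76629106e-03, -5.43216419e+01, -3.61923981e+01,  5.18600689e-05,
        6.59840061e-04,  2.08232331e-05]), 'position': array([ 0.1332864 , -0.53358503,  0.23128384]), 'tcp_rot': array([-3.11807921e+00, -3.83478711e-01, -4.94465053e-07]), 'force': array([ 0.14048755, -0.48956018, -0.01907507]), 'wrist_torque': array([ 0.03152003, -0.00364841, -0.00637658]), 'finger_force': 0.0, 'width': 0.9988141365204409} -0.0187
```

View pics/a.png

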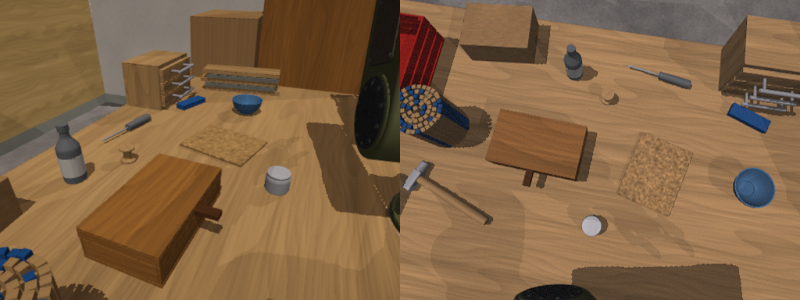

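```bash
cat > fit.py <<'E'
from h import *
from scipy.optimize import minimize
def Rz(a): return np.array([[np.cos(a),-np.sin(a),0],[np.sin(a),np.cos(a),0],[0,0,1]])
def box(lo,hi): return np.array([[x,y,z] for x in(lo[0],hi[0]) for y in(lo[1],hi[1]) for z in(lo[2],hi[2])])
def mask(c,parts,p):
    m=np.zeros(c['color'].shape[:2],np.uint8)
    for b in parts:
        q=np.array([proj(c,Rz(p[2])@X+[p[0],p[1],0]) for X in b])
        h=cv2.convexHull(q.astype(np.float32))
        cv2.fillPoly(m,[np.round(h*16).astype(np.int32)],255,cv2.LINE_AA,4)
    return m/255.
def fit(views,parts,p0):
    def cost(p): return sum(np.abs(mask(c,parts,p)-r).sum()/r.sum() for c,r in views)
    r=minimize(cost,p0,method='Nelder-Mead',options=dict(initial_simplex=[p0]+[np.array(p0)+d for d in np.diag([.015,.015,.1])],xatol=1e-4,fatol=1e-4))
    return r.x,r.fun
E
python3 - <<'E'
from fit import *
V={}
for n in('side','top'):
    c=look(n); V[n]=(c,{t:finder.outline_of(n,t)[0]['region'].astype(float) for t in('lid','mat_top')})
# origin: box centre
lid=[box((-.075,-.125,.046),(.075,.125,.068)),box((-.12,-.01,.051),(-.075,.01,.063))]
mat=[box((-.1,-.08,0),(.1,.08,.008))]
res={}
for t,pa,p0 in(('lid',lid,[.54,.175,.04]),('mat_top',mat,[.525,-.17,-.25])):
    for k in(['top'],['side'],['top','side']):
        x,f=fit([(V[n][0],V[n][1][t]) for n in k],pa,p0); print(t,k,np.round(x,4),round(f,3))
    res[t]=x
out=[]
for n in('top','side'):
    c=V[n][0]; im=c['color'].copy()
    for t,pa in(('lid',lid),('mat_top',mat)):
        for b in pa:
            m=(mask(c,[b],res[t])>.5).astype(np.uint8); cv2.drawContours(im,cv2.findContours(m,0,2)[0],-1,(0,255,0),1)
    out.append(im)
cv2.imwrite('pics/b.png',np.hstack([cv2.resize(out[0][120:300,80:400],None,fx=1.25,fy=1.25),cv2.resize(out[1][140:365,80:400],(400,225))])[:,:,::-1])
E
```

```text
Traceback (most recent call last):
IndexError: list index out of range
```

```bash
cat >> fit.py <<'E'
def seg(n,t,k=4):
    for _ in range(k):
        c=look(n); o=finder.outline_of(n,t)
        if o: return c,o[0]['region'].astype(float)
    return None
E
cat > f1.py <<'E'
from fit import *
lid=[box((-.075,-.125,.046),(.075,.125,.068)),box((-.12,-.01,.051),(-.075,.01,.063))]
mat=[box((-.1,-.08,0),(.1,.08,.008))]
res={};ims={}
for t,pa,p0 in(('lid',lid,[.54,.175,.04]),('mat_top',mat,[.525,-.17,-.25])):
    V={n:seg(n,t) for n in('top','side')}
    for k in(['top'],['side'],['top','side']):
        k=[n for n in k if V[n]]
        if not k: continue
        x,f=fit([V[n] for n in k],pa,p0); print(t,k,np.round(x,4),round(f,3))
    res[t]=x
    for n in V:
        if V[n]: ims[n]=V[n][0]
out=[]
for n in('top','side'):
    c=ims[n]; im=c['color'].copy()
    for t,pa in(('lid',lid),('mat_top',mat)):
        for b in pa:
            m=(mask(c,[b],res[t])>.5).astype(np.uint8); cv2.drawContours(im,cv2.findContours(m,0,2)[0],-1,(0,255,0),1)
    out.append(im)
cv2.imwrite('pics/b.png',np.hstack([cv2.resize(out[0][120:300,80:400],None,fx=1.25,fy=1.25),cv2.resize(out[1][140:365,80:400],(400,225))])[:,:,::-1])
print(telemetry.state()['time'])
E
python3 f1.py
```

```text
lid ['top'] [ 0.5468  0.1752 -0.0457] 0.031
lid ['side'] [ 0.5453  0.1758 -0.0503] 0.023
lid ['top', 'side'] [ 0.5452  0.1757 -0.0403] 0.058
mat_top ['top'] [ 0.5254 -0.1668 -0.2721] 0.057
mat_top ['side'] [ 0.5262 -0.1663 -0.2449] 0.079
mat_top ['top', 'side'] [ 0.5263 -0.1669 -0.2546] 0.131
1.3
```

View pics/b.png

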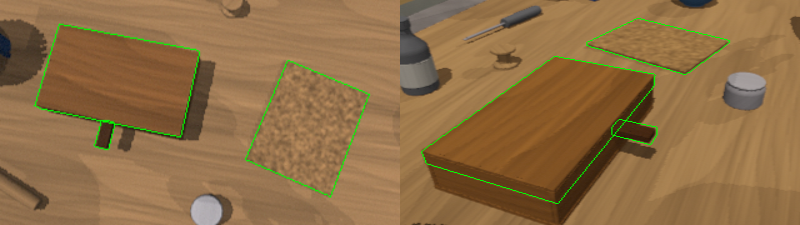

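The overlaid models match both views. The top crop shows the case with its tab around (104,135), and the mat right of it around (308,128). The side view agrees. I take the case centre as (0.5455, 0.1756) with yaw −2.7°, and the mat as (0.526, −0.167) with yaw −14.7°. The tab point is then about (0.4386, 0.1806, 0.057).

Emit:
move_arm(rows=[0.267, 0.284, 0, -8, 0.267, 0.284, 0, -17, 0.267, 0.284, 0, -17, 0.267, 0.284, 0, -17, 0.267, 0.284, 0, -17, 0.267, 0.284, 0, -17, 0.305, 0.5, 0, -17, 0.305, 0.6, 0, -17, 0.305, 0.714, 0, -17, 0.305, 0.714, 0, -17], hand=0.05)

```text
time: 2.55
position: [0.4217, -0.0108, 0.2316]
tcp_rot: [3.14, -0.082, 0.001]
force: [1.8, -0.4, 0.3]
width: 0.588
finger_force: 0.0
```

Emit:
move_arm(rows=[0, 0, 0, 0])

```text
time: 2.68
position: [0.4219, -0.0093, 0.2315]
tcp_rot: [-3.14, 0.072, -0.001]
force: [0.4, -1.2, 0.4]
width: 0.585
finger_force: 0.0
```

Emit:
move_arm(rows=[0.006, 0.06, 0, 0, 0.011, 0.12, -0.03, 0, 0.0165, 0.17, -0.06, 0, 0.0165, 0.19, -0.1, 0, 0.0165, 0.19, -0.12, 0, 0.0165, 0.19, -0.12, 0])

```text
time: 3.42
position: [0.438, 0.1765, 0.1102]
tcp_rot: [3.14, -0.082, -0.004]
force: [0.1, -0.1, 0.1]
width: 0.587
finger_force: 0.0
```

```bash
python3 - <<'E'
from h import *
s=telemetry.state();print(s['position'],s['joint_pos'])
a=look('top')['color'][120:300,80:400];b=look('side')['color'][140:365,80:400]
cv2.imwrite('pics/c.png',np.hstack([cv2.resize(a,None,fx=1.25,fy=1.25),cv2.resize(b,(400,225))])[:,:,::-1])
E
```

```text
[0.43803379 0.17654879 0.1102029 ] [ 3.05608103e-01  2.76067348e-01  1.86027218e+00 -1.17610108e-04
  1.00801418e+00  1.92879709e+00]
```

View pics/c.png

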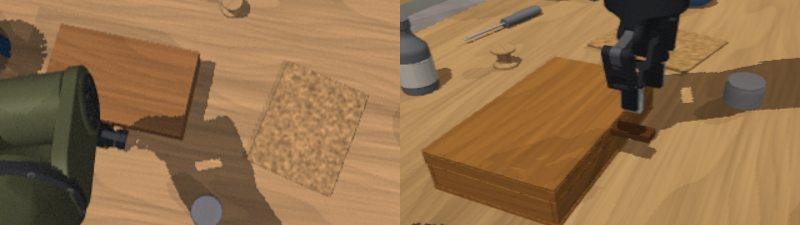

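The side view shows the open fingers directly above the tab, around (630,130), so I descend and pinch.

Emit:
move_arm(rows=[0.0005, 0.004, -0.03, 0, 0.0005, 0.004, -0.06, 0, 0.0005, 0.004, -0.072, 0, 0.0005, 0.004, -0.072, 0])

```text
time: 4.03
position: [0.4393, 0.1811, 0.0398]
tcp_rot: [-3.14, 0.082, -0.0]
force: [-0.3, 0.3, 0.2]
width: 0.581
finger_force: 0.0
```

Emit:
move_arm(rows=[0, 0, 0, 0, 0, 0, 0, 0, 0, 0, 0, 0, 0, 0, 0, 0], hand=0.005, grip_force=30)

```text
time: 4.53
position: [0.4395, 0.1804, 0.0405]
tcp_rot: [3.139, -0.081, 0.002]
force: [-2.5, -13.3, 10.4]
width: 0.228
finger_force: 31.9
```

Emit:
move_arm(rows=[0.002, 0, 0.018, 0, 0.006, 0, 0.036, 0, 0.011, -0.0005, 0.053, 0, 0.0185, -0.001, 0.07, 0, 0.0275, -0.0015, 0.086, 0, 0.038, -0.002, 0.101, 0, 0.05, -0.0025, 0.1145, 0, 0.063, -0.003, 0.127, 0, 0.063, -0.003, 0.127, 0])

```text
time: 5.65
position: [0.5025, 0.1773, 0.1674]
tcp_rot: [3.139, -0.082, 0.001]
force: [-2.4, -7.6, 1.3]
width: 0.229
finger_force: 31.9
```

Emit:
move_arm(rows=[0.0145, -0.0007, 0.011, 0, 0.03, -0.0014, 0.021, 0, 0.046, -0.002, 0.029, 0, 0.063, -0.003, 0.0355, 0, 0.081, -0.004, 0.04, 0, 0.099, -0.0047, 0.043, 0, 0.117, -0.0055, 0.044, 0, 0.135, -0.0064, 0.0435, 0, 0.153, -0.0072, 0.041, 0, 0.153, -0.0072, 0.041, 0])

```text
time: 6.9
position: [0.6556, 0.1699, 0.2078]
tcp_rot: [3.139, -0.083, 0.001]
force: [-0.3, -7.1, 2.4]
width: 0.23
finger_force: 35.0
```

Emit:
move_arm(rows=[0, 0, 0, 0, 0, 0, 0, 0, 0, 0, 0, 0, 0, 0, 0.04, 0, 0, 0, 0.08, 0, -0.06, 0, 0.08, 0, -0.12, -0.05, 0.08, 0, -0.18, -0.11, 0.08, 0, -0.24, -0.17, 0.08, 0, -0.24, -0.21, 0.08, 0], hand=0.06)

```text
time: 8.15
position: [0.4271, -0.0126, 0.2877]
tcp_rot: [3.141, -0.079, 0.002]
force: [1.0, -0.3, -0.4]
width: 0.705
finger_force: 0.0
```

```bash
cat > f2.py <<'E'
from fit import *
print(telemetry.state()['position'])
out=[]
for n in('top','side'):
    c=look(n); out.append(c['color'].copy())
    for t in('plane_mid','block_mid'):
        print(n,t,[(np.round(d['point'],3),round(d['confidence'],2)) for d in finder.recognise(n,t)][:2])
        o=finder.outline_of(n,t)
        if o:
            m=o[0]['region'].astype(np.uint8);cs=cv2.findContours(m,0,2)[0];cv2.drawContours(out[-1],cs,-1,(0,255,0),1)
            np.save(f'{n}_{t}.npy',m)
            if n=='top':
                h=.042 if t=='plane_mid' else .036
                r=cv2.minAreaRect(max(cs,key=cv2.contourArea)); q=np.array([ray(c,*p,h)[:2] for p in cv2.boxPoints(r)])
                print('box',np.round(q,3).tolist(),'mean',q.mean(0))
cv2.imwrite('pics/d.png',np.hstack([cv2.resize(out[0][90:290,80:300],(440,400)),cv2.resize(out[1][140:365,80:300],None,fx=1.6,fy=1.6)[:360].repeat(1,0) if 0 else cv2.resize(out[1][140:340,120:300],(360,400))])[:,:,::-1])
E
python3 f2.py
```

```text
[ 0.42706816 -0.01259216  0.28770259]
top plane_mid [(array([0.539, 0.227, 0.041]), 0.66)]
box [[0.488, 0.256], [0.6, 0.254], [0.595, 0.2], [0.483, 0.204]] mean [0.54141723 0.2283597 ]
top block_mid [(array([ 0.552, -0.207,  0.006]), 0.35)]
side plane_mid [(array([0.542, 0.248, 0.044]), 0.89)]
side block_mid []
```

View pics/d.png

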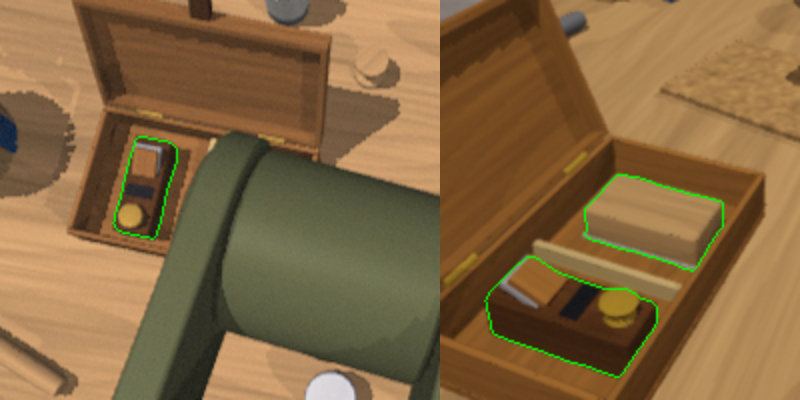

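The lid stands open past vertical. The plane is in the left bay with its knob toward the robot, around (130,215) in the top view, and the sanding block is in the right bay. Next I fit the plane's pose.

```bash
python3 - <<'E'
from fit import *
body=box((-.055,-.021,.006),(.055,.021,.042))
th=np.linspace(0,6.28,12)
knob=np.array([[-.037+.012*np.cos(a),.012*np.sin(a),z] for a in th for z in(.042,.060)])
bl=np.array([[.01,y,z] for y in(-.017,.017) for z in(.042,.05)]+[[.045,y,.062] for y in(-.017,.017)])
V={n:seg(n,'plane_mid') for n in('top','side')}
for nm,pa in(('body',[body]),('full',[body,knob,bl])):
    for k in(['top'],['side'],['top','side']):
        x,f=fit([V[n] for n in k],pa,[.541,.228,-.02]); print(nm,k,np.round(x,4),round(f,3))
out=[]
for n,(y0,y1,x0,x1) in(('top',(90,290,80,300)),('side',(140,340,120,300))):
    c=V[n][0];im=c['color'].copy()
    for b in pa: cv2.drawContours(im,cv2.findContours((mask(c,[b],x)>.5).astype(np.uint8),0,2)[0],-1,(0,255,0),1)
    out.append(cv2.resize(im[y0:y1,x0:x1],(400,400)))
cv2.imwrite('pics/e.png',np.hstack(out)[:,:,::-1])
E
```

```text
body ['top'] [ 0.5435  0.2335 -0.0179] 0.133
body ['side'] [ 0.5462  0.2337 -0.0586] 0.13
body ['top', 'side'] [ 0.545   0.2339 -0.0472] 0.269
full ['top'] [0.5427 0.2335 0.0032] 0.143
full ['side'] [ 0.5457  0.2347 -0.0701] 0.199
full ['top', 'side'] [ 0.5432  0.2345 -0.0481] 0.347
```

View pics/e.png

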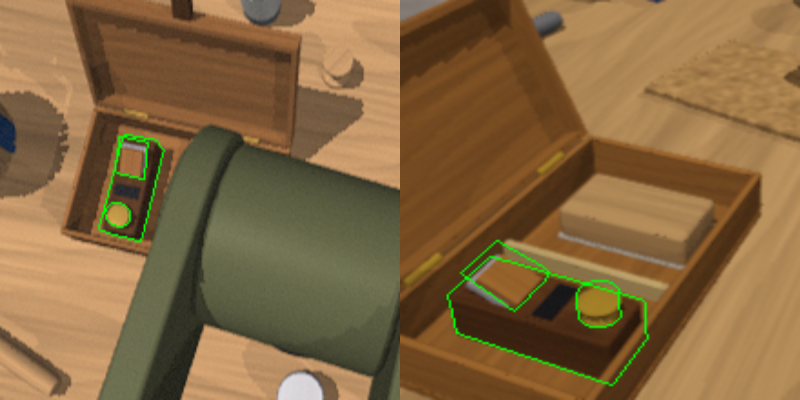

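Emit:
move_arm(rows=[0.028, 0.055, 0, 0, 0.055, 0.11, 0, 0, 0.085, 0.165, -0.02, 0, 0.11, 0.22, -0.05, 0, 0.118, 0.2446, -0.1, 0, 0.118, 0.2446, -0.15, 0, 0.118, 0.2446, -0.18, 0, 0.118, 0.2446, -0.18, 0, 0.118, 0.2446, -0.18, 0], hand=0.066)

```text
time: 9.98
position: [0.5476, 0.2328, 0.1089]
tcp_rot: [-3.14, 0.082, -0.003]
force: [0.4, -0.5, 0.5]
width: 0.778
finger_force: 0.0
```

```bash
python3 - <<'E'
from h import *
s=telemetry.state();print(s['position'],s['tcp_rot'],s['width'],s['joint_pos'][5])
a=look('side')['color'][100:340,80:340]
cv2.imwrite('pics/f.png',cv2.resize(a,None,fx=2.4,fy=2.4)[:,:,::-1])
E
```

```text
[0.54758661 0.23283854 0.10886943] [-3.13980118e+00  8.16404295e-02 -2.91052039e-03] 0.7777907732416859 1.9632726034041537
```

View pics/f.png

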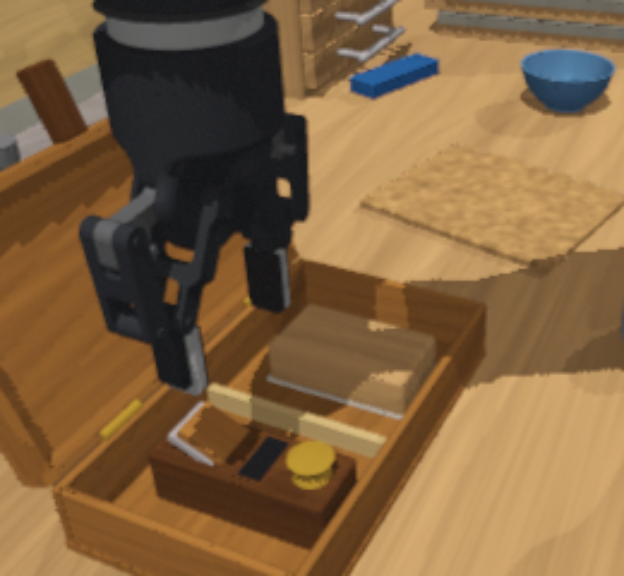

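The gripper hangs open over the plane, which lies around (250,480), with one finger on either side. I descend and grip.

Emit:
move_arm(rows=[-0.001, 0, -0.03, 0, -0.002, 0, -0.055, 0, -0.002, 0, -0.075, 0, -0.002, 0, -0.09, 0, -0.002, 0, -0.096, 0, -0.002, 0, -0.096, 0])

```text
time: 10.78
position: [0.5451, 0.2327, 0.0115]
tcp_rot: [-3.14, 0.082, -0.0]
force: [0.5, 1.2, 0.6]
width: 0.773
finger_force: 0.0
```

Emit:
move_arm(rows=[0, 0, 0, 0, 0, 0, 0, 0, 0, 0, 0, 0, 0, 0, 0, 0], hand=0.03, grip_force=40)

```text
time: 11.28
position: [0.5455, 0.233, 0.0123]
tcp_rot: [-3.14, 0.081, -0.003]
force: [0.3, 0.9, 5.9]
width: 0.486
finger_force: 41.9
```

Width is 41.5 mm, which matches the plane body. Lifting.

Emit:
move_arm(rows=[0, 0, 0.01, 0, 0, 0, 0.03, 0, 0, 0, 0.055, 0, 0, 0, 0.085, 0, 0, 0, 0.12, 0, 0, 0, 0.14, 0, 0, 0, 0.15, 0, 0, 0, 0.15, 0])

```text
time: 12.28
position: [0.5449, 0.2326, 0.1619]
tcp_rot: [-3.14, 0.082, -0.001]
force: [0.1, -0.3, -3.3]
width: 0.485
finger_force: 41.1
```

```bash
python3 - <<'E'
from h import *
s=telemetry.state();print(s['position'],s['tcp_rot'],s['width'],s['force'])
a=look('side')['color'][60:340,80:380]
cv2.imwrite('pics/g.png',cv2.resize(a,None,fx=2,fy=2)[:,:,::-1])
E
```

```text
[0.54493003 0.2325858  0.1619307 ] [-3.14026720e+00  8.15222775e-02 -1.29562745e-03] 0.4854804210662097 [ 0.08709317 -0.3405638  -3.27456049]
```

View pics/g.png

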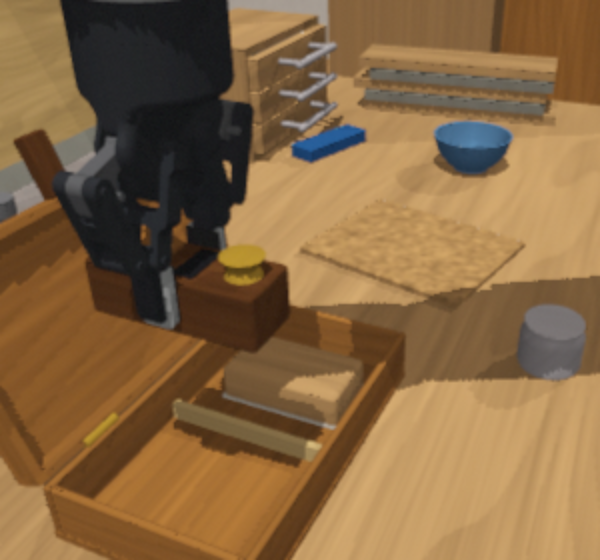

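The plane is held level and the sanding block is still in its bay. Moving to the mat.

Emit:
move_arm(rows=[-0.002, -0.03, 0, 0, -0.004, -0.08, 0, -2, -0.006, -0.135, 0, -4, -0.009, -0.19, 0, -6, -0.012, -0.245, 0, -8, -0.014, -0.3, 0, -10, -0.016, -0.35, 0, -12, -0.018, -0.385, 0, -12, -0.019, -0.4, 0, -12, -0.019, -0.4, 0, -12])

```text
time: 13.58
position: [0.5256, -0.1675, 0.1606]
tcp_rot: [-3.114, 0.411, 0.002]
force: [-0.1, -0.5, -3.7]
width: 0.486
finger_force: 41.3
```

Emit:
move_arm(rows=[0, 0, -0.04, 0, 0, 0, -0.08, 0, 0, 0, -0.11, 0, 0, 0, -0.125, 0, 0, 0, -0.135, 0, 0, 0, -0.14, 0, 0, 0, -0.14, 0])

```text
time: 14.45
position: [0.5261, -0.1674, 0.0217]
tcp_rot: [3.115, -0.409, 0.001]
force: [-0.4, -0.2, -4.0]
width: 0.481
finger_force: 41.3
```

Emit:
move_arm(rows=[0, 0, -0.002, 0, 0, 0, -0.004, 0, 0, 0, -0.006, 0, 0, 0, -0.007, 0, 0, 0, -0.007, 0])

```text
time: 15.08
position: [0.5259, -0.1674, 0.0144]
tcp_rot: [3.115, -0.409, 0.0]
force: [-1.8, -0.1, -1.0]
width: 0.485
finger_force: 41.5
```

Emit:
move_arm(rows=[0, 0, -0.0008, 0, 0, 0, -0.0008, 0])

```text
time: 15.32
position: [0.5259, -0.1674, 0.0143]
tcp_rot: [3.115, -0.409, 0.0]
force: [-6.6, 2.1, 10.3]
width: 0.482
finger_force: 43.0
```

Emit:
move_arm(rows=[0, 0, 0, 0, 0, 0, 0, 0, 0, 0, 0, 0], hand=0.066)

```text
time: 15.7
position: [0.526, -0.1674, 0.0134]
tcp_rot: [3.115, -0.409, 0.0]
force: [-0.3, 0.5, -0.1]
width: 0.773
finger_force: 0.0
```

Emit:
move_arm(rows=[0, 0, 0.02, 0, 0, 0, 0.06, 0, 0, 0, 0.12, 0, 0, 0, 0.17, 0, -0.05, -0.04, 0.2, 0, -0.1, -0.08, 0.2, 0, -0.15, -0.12, 0.2, 0, -0.15, -0.12, 0.2, 0])

```text
time: 16.7
position: [0.3737, -0.2891, 0.2138]
tcp_rot: [3.114, -0.415, 0.001]
force: [0.4, 0.0, 1.0]
width: 0.773
finger_force: 0.0
```

```bash
python3 - <<'E'
from h import *
print(telemetry.state()['position'],telemetry.state()['force'])
out=[]
for n in('top','side'):
    c=look(n);out.append(cv2.resize(c['color'],(400,300)))
    print(n,[(np.round(d['point'],3),round(d['confidence'],2)) for d in finder.recognise(n,'plane_mid')][:2])
cv2.imwrite('pics/i.png',np.hstack(out)[:,:,::-1])
E
```

```text
[ 0.37374593 -0.28905991  0.21379362] [0.3540043  0.03057244 0.96036826]
top [(array([ 0.52 , -0.161,  0.042]), 0.85)]
side [(array([ 0.524, -0.152,  0.039]), 0.87)]
```

View pics/i.png

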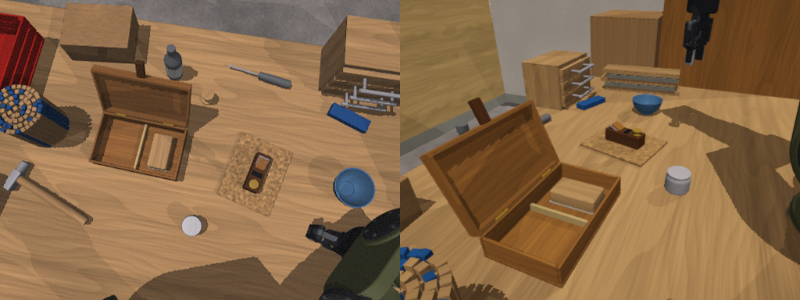

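The plane sits upright in the middle of the mat, around (257,172) in the top view. The lid is open, the sanding block is still in the case, and the gripper is clear.

```bash
python3 -c "
from station import ticket;print(ticket.close_job())"
```

```text
the job is handed in; nothing more can be done
None
```

The job is handed in: the lid stands open by itself, the block plane is right way up in the middle of the cork mat, and the sanding block is still in the case.

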